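Let the thick tin out of the tin dispenser and put it on the tray

TASK

Get the thicker of the two tins out of the tin dispenser: push the spring-centred stick over towards the lane that holds the thick tin, keep it there for a good second so that the tin rolls down to the front of the dispenser, then let the stick spring back to its centre. Then take the thick tin from the front and lay it gently inside the enamel tray, and let go. Leave the thin tin behind its stop in the other lane and do not knock over or push away the mill, the tub, the small pot or the glass.

Things in the scene. Friction and masses are not known exactly. Their poses are not given: they have to be found in the camera images.
- dispenser: Tin dispenser, fixed: steel wire rack, two lanes sloping 10 degrees to the front, white control housing between them; 350 mm wide (y), 260 deep (x), 330 high. Origin under its centre on the worktop; x to its back, y to its left lane, z up. Lane centres at y = +115 (left) and -115 mm (right), 106 mm wide inside. In each a stop plate at x = 13 mm, 20 mm above the rails, holds a tin back.
- catch_left (a point): Front end of the left lane: on its centre line, level with the rail tops, just inside the upturned rail ends (42 mm high). A tin let out rests against them: a thick tin's centre is about 31 mm behind this point and 36 mm above it. The two rails are 76 mm apart, with a 70 mm gap open between them for fingers, also between the upturned ends.
- catch_right (a point): The same point at the front end of the right lane.
- canopy_edge (a point): Middle of the lower front edge of the white canopy that hangs over the stick; dispenser x = -67, y = 0, z = 312 mm. The canopy is 84 mm wide (y) and runs from here to the back, so the stick cannot be reached straight from above: come in from the front with the tool tilted about 40 degrees.
- pivot (a point): Pivot of the stick, at dispenser x = 30, y = 0, z = 95 mm, in the sloping face of the housing. The stick leans 40 degrees from vertical to the front (-x); it swings left and right about the level axis through this point along dispenser x (knob 92 mm above that axis).
- stick (a joint): Sideways swing of the stick, rad: 0 centred, + towards the left lane (+y), - towards the right; ends at +-0.36. Spring 0.8 N m/rad, about 3 N at the knob. It carries the two stops on a rocker: swung left it sinks the left lane's stop and raises the right one, and the reverse. Beyond 0.24 the stop is below the rails and the tin rolls to the front in about 0.5 s. Fore and aft play does nothing.
- knob (a point): Centre of the black ball knob, 34 mm in diameter, 120 mm from the pivot (centred: dispenser x = -47, y = 0, z = 187 mm), on a steel stem 12 mm thick with a collar 20 mm thick just under the knob.
- thick_tin: Thick tin: plain metal cylinder 60 mm in diameter, 100 mm long, 0.2 to 0.42 kg, lying across one of the lanes behind its stop. Origin at its centre, its y along its axis (x and z turn as it rolls).
- thin_tin: The thin tin: plain metal cylinder 44 mm in diameter, 100 mm long, about 0.18 kg, in the other lane. Origin at its centre, y along its axis. It stays there.
- tray: White enamel tray, blue inside, standing firmly on the worktop (it does not slide), 150 mm (its x) by 220 mm (its y), rim 23 mm high, floor 2 to 5 mm thick, flat over about 110 x 165 mm, sides sloping; origin at the centre of its underside, z up.
- mill: Brown wooden pepper mill, 58 mm in diameter, 170 mm tall, standing; origin at the centre of its foot. Bystander.
- tub: Plastic tub 102 mm in diameter, 133 mm tall, standing; origin at the centre of its foot. Bystander.
- pot: Small glazed pot 67 mm in diameter, 50 mm tall, standing; origin at the centre of its foot. Bystander.
- glass: Clear drinking glass 76 mm in diameter, 95 mm tall, standing; origin at the centre of its foot. Bystander.
There are look-alikes about, which are no part of the job. What is shaped like the thin_tin but blue is not meant.

How it is judged:
By the outcome, as a careful person would: the job done as asked, in the order asked, and still so for the second after the job is handed in, with the robot touching nothing.
It also fails if it takes over 64 s, if anything falls off the work surface, if the arm or the gripper's body presses on something with over 40 N, if the wrist force passes 120 N, or if a joint passes its speed limit or range.

ROBOT

A 7-joint arm with a two-finger parallel gripper is mounted at the origin on a cart in front of the work surface, level with it; the furniture and walls round the work are solid. World frame = base frame: x ahead of the robot, y to its left, z up, the work surface at z = 0. Lengths are in m, angles in rad, forces in N, time in s.
With the tool pointing down it reaches from about 0.425 to 0.875 m from the base axis. Payload 4.7 kg.
Tool frame: the origin (TCP) lies midway between the tips of the shut fingers; the grasp point (between the pads) lies 19 mm behind it; z points along the fingers, y is the line along which they close (so a half turn about z gives the same grasp; the last joint's range is limited). The gripper opens to 87 mm and grips with 3 to 60 N. Pads are 19 mm wide; open, the fingers measure 117 mm over their backs; the gripper's body (75 mm by 190 mm) begins 51 mm behind the grasp point.
Start: joints at [-1.307, 0.321, -0.07, 1.45, 0.023, 1.371, -0.057], TCP at [0.161, 0.63, 0.223] pointing down, gripper open.
Joint ranges: [-2.86, 2.86], [-0.3, 2.09], [-1.38, 1.24], [0.06, 2.45], [-1.56, 4.7], [0.09, 2.05], [-2.69, 2.69]. Speed limits (rad/s): [2.57, 2.57, 3.14, 3.14, 3.14, 3.14, 3.14].

INTERFACE

Orientations are given as a rotation vector (axis times angle).
In Python, from bench import ctrl gives the robot as it stands. The module is installed in compiled form; this text tells all that it offers.
- The arm moves only by the shell command python3 -m handwheel 'ROWS' [FORCE]. ROWS is JSON, a list of rows, each a list of 7 numbers: the finger opening in m, from 0 to 0.087, then the shift along the tool's x, y, z in m, then the turn, a rotation vector about the tool's x, y, z in degrees. A call has 1 to 12 rows; each row shifts and turns the commanded pose from where the row before left it, along the tool's axes as they then stand; what a row does not reach is not made up. A row lasts 1/8 s, in which the tool goes at most 62.5 mm and 10.7 degrees, less where a joint would pass 70% of its speed; a pose out of reach is approached as far as the arm can. A call is refused whole if a number of a shift passes 0.0625 or a number of a turn 10.7, either way. A call with a gripper value outside its range is refused whole. The fingers move at their own pace and stop on an object; FORCE is the grip in N (left out, the last holds). Time passes only in rows, so rows that do not move let the fingers close. It gives the time, the measured TCP pose, the force, the opening and the grip force at its end, in the units of the state.
- ctrl.get_state(): the state, without advancing time (a new reading comes with each control period).
- ctrl.get_image(name): name is "scene" or "side" or "wrist"; returns (picture, depth): 384x512x3 uint8, blue, green, red; 384x512 float32, m along the optical axis (not along the pixel's ray), 0 where there is no reading.
- ctrl.camera_info(name): a dict with "intrinsics" (3x3 intrinsics, pixels), "R" (3x3) and "t" (3): a world point X has camera coordinates R X + t. Camera axes: x right, y down, z forward; pixel columns grow to the right and rows downward; lengths in m; the calibration is good to about 2 mm. A picture is of the moment at which its call begins: read the wrist's pose just before it. camera_info takes no time and is no camera call; for the wrist camera it gives the pose at the moment of the call.
- ctrl.close_job(): hands the job in; it is judged then, once.
The state is a dict: "time": time; "joint_positions": joint angles; "qd": joint speeds; "joint_torque": joint torques, N m; "position": TCP position; "tool_rot": TCP orientation; "ft_force": force on the tool from outside, world axes, zero at the start; "torque": the same for the moment, N m; "grip_width": opening from 0.0 (shut) to 1.0 (fully open); "grip_force": force on a finger pad.
Only numpy, scipy, OpenCV 4.12 (cv2) and the standard library are available. Lean on these libraries where they do the work, as an engineer would, in place of code of your own. Each camera call takes 0.05 s, during which the arm holds its last target. There are 200 camera calls.

## Working session

There is one attempt and no reset: what is moved stays moved. The work goes in short steps, Python scripts to look and compute and a shell command to move; the robot and the scene stay as the last step left them, time stands still between calls to the robot, and variables do not carry over. Pictures are saved under pics/ and viewed, at most 10 in all, crops included, and the job is handed in when it is done.

```bash
mkdir -p pics
python3 - <<'E'
from bench import ctrl
import cv2,numpy as np
s=ctrl.get_state();print(s['time'],s['position'],s['tool_rot'],s['grip_width'])
for n in("scene","side"):
    i,d=ctrl.get_image(n);cv2.imwrite(f"pics/{n}0.png",i);np.save(f"pics/{n}0.npy",d)
    c=ctrl.camera_info(n);print(n,c)
E
```

```text
0.0 [0.16064073 0.62926247 0.2214536 ] [-3.91382678e-01 -3.11700658e+00  3.04319493e-03] 0.9954828002148575
scene {'intrinsics': array([[460.26017608,   0.        , 257.40175391],
       [  0.        , 460.26017608, 194.91348872],
       [  0.        ,   0.        ,   1.        ]]), 'R': array([[ 0.84002335, -0.54195273, -0.02545611],
       [-0.26977178, -0.37651592, -0.88626122],
       [ 0.47072705,  0.75134746, -0.46248572]]), 't': array([-0.51485831,  0.23550715,  1.61931769])}
side {'intrinsics': array([[392.33597999,   0.        , 255.31464968],
       [  0.        , 392.33597999, 186.32422777],
       [  0.        ,   0.        ,   1.        ]]), 'R': array([[ 0.96377702, -0.2665496 , -0.0092289 ],
       [-0.17032881, -0.58850184, -0.79035035],
       [ 0.20523635,  0.76329345, -0.61258563]]), 't': array([-0.54371554,  0.1656584 ,  2.02287767])}
```

View pics/scene0.png

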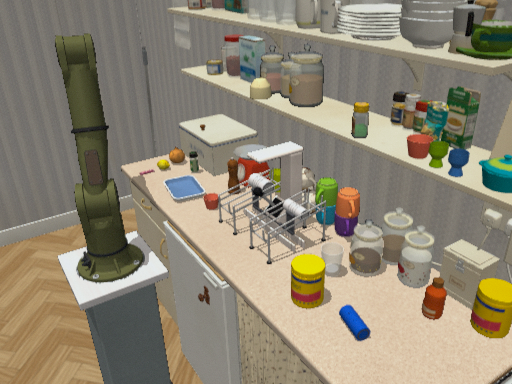

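View pics/side0.png

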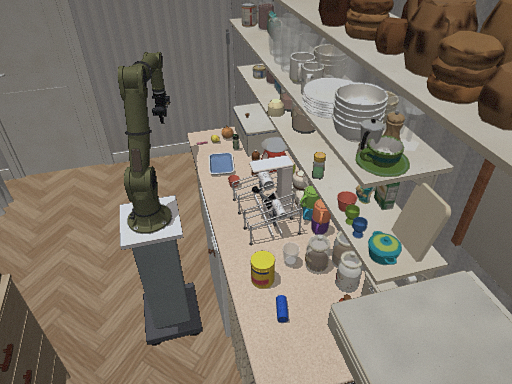

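The scene picture shows the dispenser around (275,205) with its canopy at (276,153) and two tins at about (258,182) and (295,208). It also shows the tray (185,188), mill (233,172), pot (211,201), tub (308,280), glass (332,260) and the blue look-alike cylinder (353,322). The side picture agrees: the tins are at about (265,180) and (277,207), and the tray at (221,163).

Next I'll measure points and take a close crop.

```bash
cat > h.py <<'E'
import numpy as np,cv2
from bench import ctrl
def unproj(c,px,z):
    K=c["intrinsics"];px=np.atleast_2d(px).astype(float);z=np.atleast_1d(z)
    r=np.c_[(px[:,0]-K[0,2])/K[0,0],(px[:,1]-K[1,2])/K[1,1],np.ones(len(px))]*z[:,None]
    return (r-c["t"])@c["R"]
def cloud(c,d):
    v,u=np.mgrid[:d.shape[0],:d.shape[1]]
    P=unproj(c,np.c_[u.ravel(),v.ravel()],d.ravel()).reshape(*d.shape,3);P[d==0]=np.nan
    return P
def proj(c,X):
    p=np.atleast_2d(X)@c["R"].T+c["t"];p=p@c["intrinsics"].T;return p[:,:2]/p[:,2:]
E
python3 - <<'E'
from h import *
c=ctrl.camera_info("scene");i=cv2.imread("pics/scene0.png");d=np.load("pics/scene0.npy");P=cloud(c,d)
for n,(u,v) in dict(tray=(185,188),canopyL=(250,155),canopyR=(300,147),canM=(276,153),tin1=(258,182),tin2=(295,208),mill=(233,172),pot=(211,201),tub=(308,262),glass=(332,250),table=(260,300)).items(): print(n,np.round(P[v,u],3))
hsv=cv2.cvtColor(i,cv2.COLOR_BGR2HSV)
# canopy: white, height .3-.34
z=P[...,2]
m=(hsv[...,1]<60)&(hsv[...,2]>150)&(z>.29)&(z<.36)&(P[...,0]<.9)
v,u=np.where(m);print(len(u),u.min(),u.max(),v.min(),v.max())
m8=m.astype(np.uint8);n,l,st,_=cv2.connectedComponentsWithStats(m8);print(st[1:][st[1:,4]>60])
k=1+np.argmax(st[1:,4]);q=P[l==k];print(np.nanpercentile(q,[2,50,98],axis=0).round(3));print(cv2.minAreaRect((q[:,:2]*1000).astype(np.float32)))
# tray blue
m=(hsv[...,0]>95)&(hsv[...,0]<125)&(hsv[...,1]>60)&(abs(z)<.04);v,u=np.where(m)
n,l,st,_=cv2.connectedComponentsWithStats(m.astype(np.uint8))
for k in range(1,n):
  if st[k,4]>150: q=P[l==k];print(st[k],np.nanmedian(q,0).round(3),cv2.minAreaRect((q[:,:2]*1000).astype(np.float32)))
cv2.imwrite("pics/crop1.png",cv2.resize(i[135:265,195:345],None,fx=5,fy=4.6,interpolation=cv2.INTER_CUBIC))
E
```

```text
tray [0.459 0.376 0.002]
canopyL [ 0.507 -0.132  0.325]
canopyR [ 0.687 -0.183  0.328]
canM [ 0.584 -0.18   0.329]
tin1 [ 0.587 -0.051  0.165]
tin2 [ 0.594 -0.281  0.152]
mill [0.619 0.201 0.105]
pot [0.466 0.126 0.042]
tub [ 0.45  -0.536  0.131]
glass [ 0.613 -0.461  0.068]
table [ 0.324 -0.462 -0.004]
681 182 511 68 221
[[247 141  56  22 622]]
[[ 0.506 -0.19   0.307]
 [ 0.595 -0.163  0.329]
 [ 0.692 -0.112  0.332]]
((599.5673828125, -152.75149536132812), (90.09268188476562, 194.46022033691406), 89.13062286376953)
[165 176  38  22 549] [0.459 0.391 0.003] ((448.7835388183594, 369.59722900390625), (215.85008239746094, 136.32949829101562), 81.30084991455078)
[339 308  31  33 341] [ 0.46  -0.737  0.029] ((474.76861572265625, -714.7942504882812), (104.74027252197266, 45.17112731933594), 77.5877685546875)
```

View pics/crop1.png

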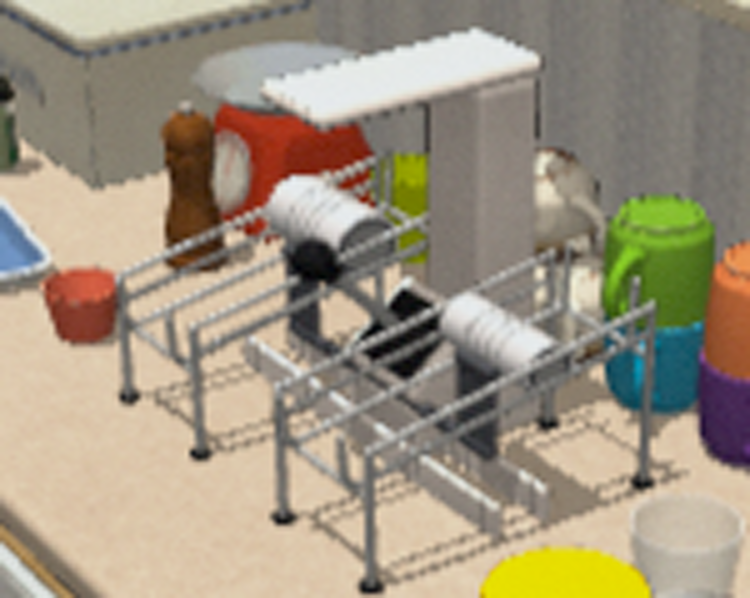

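The crop shows the black knob at full-picture (259,191), in front of the pillar. The left tin at (260,182) looks fatter than the right tin at (295,208).

Possible confusions for the thick tin:
- left-lane tin, (260,182)
- right-lane tin, (295,208)
- blue cylinder, (353,322), ruled out by colour and because it is not in the rack

I'll measure both diameters to decide, and find the rack's yaw.

Run:
```python
from h import *
from scipy.optimize import least_squares as LS
for n in("scene","side"):
    c=ctrl.camera_info(n);i=cv2.imread(f"pics/{n}0.png");d=np.load(f"pics/{n}0.npy");P=cloud(c,d)
    hsv=cv2.cvtColor(i,cv2.COLOR_BGR2HSV);x,y,z=[P[...,k] for k in range(3)]
    print(n)
    for nm,yc in(("left",-.045),("right",-.275)):
        m=(hsv[...,1]<60)&(hsv[...,2]>120)&(abs(y-yc)<.06)&(abs(x-.61)<.07)&(z>.125)&(z<.2)
        k,l,st,_=cv2.connectedComponentsWithStats(m.astype(np.uint8));k=1+np.argmax(st[1:,4]);q=P[l==k]
        m2=cv2.minAreaRect(np.argwhere(l==k)[:,::-1].astype(np.float32))
        f=lambda p:np.hypot(q[:,0]-p[0]-p[3]*(q[:,1]-yc),q[:,2]-p[1])-p[2]
        r=LS(f,[.62,.13,.026,0],loss="soft_l1",f_scale=.002).x
        print(nm,len(q),"x z r slope",r.round(4),"y",np.percentile(q[:,1],[2,98]).round(3),"ztop",np.percentile(z[l==k],98).round(4),m2)
    m=(hsv[...,2]<50)&(abs(y+.155)<.05)&(z>.15)&(z<.23)&(x<.6)
    q=P[m];q0=q[:,2].max() if len(q) else 0
    v,u=np.where(m);
    print("knob",len(q),np.median(q,0).round(3),np.percentile(q,[5,95],axis=0).round(3),u.mean(),v.mean())
    # canopy top edges
    m=(z>.315)&(z<.345)&(x<.74)&(x>.45)&(y<-.08)&(y>-.25)&(hsv[...,1]<60);q=P[m]
    print("canopy",len(q),np.percentile(q,[1,50,99],axis=0).round(3),cv2.minAreaRect((q[:,:2]*1000).astype(np.float32)))
    for nm,(a,b,w,h0) in dict(mill=(.63,.2,.06,.03),pot=(.475,.12,.06,.02),tub=(.45,-.53,.08,.03),glass=(.62,-.47,.06,.02)).items():
        m=(abs(x-a)<w)&(abs(y-b)<w)&(z>h0);q=P[m]
        if len(q): print(nm,len(q),np.percentile(q,[2,50,98],axis=0).round(3).tolist())
```

```text
scene
left 210 x z r slope [0.6123 0.1433 0.03   0.0168] y [-0.085  0.01 ] ztop 0.1757 ((259.0025939941406, 181.20985412597656), (21.522489547729492, 13.172626495361328), 30.25643539428711)
right 285 x z r slope [0.6482 0.0315 0.1289 0.0587] y [-0.322 -0.217] ztop 0.16 ((301.10003662109375, 203.70001220703125), (21.0190372467041, 37.11872863769531), 63.43495178222656)
knob 65 [ 0.517 -0.157  0.188] [[ 0.508 -0.164  0.171]
 [ 0.538 -0.144  0.199]] 257.7076923076923 191.6769230769231
canopy 638 [[ 0.504 -0.192  0.316]
 [ 0.592 -0.163  0.329]
 [ 0.697 -0.109  0.333]] ((602.890380859375, -151.77130126953125), (90.61491394042969, 200.5535430908203), 89.92613983154297)
mill 554 [[0.604, 0.144, 0.039], [0.628, 0.204, 0.16], [0.685, 0.254, 0.737]]
pot 128 [[0.448, 0.116, 0.023], [0.477, 0.142, 0.037], [0.51, 0.179, 0.051]]
tub 1428 [[0.397, -0.59, 0.033], [0.427, -0.564, 0.111], [0.485, -0.502, 0.135]]
glass 2751 [[0.565, -0.528, 0.031], [0.638, -0.486, 0.723], [0.678, -0.417, 0.811]]
side
left 148 x z r slope [0.6126 0.1449 0.0303 0.0049] y [-0.096  0.013] ztop 0.1787 ((266.0754699707031, 1
[... 195 characters left out ...]
81, 206.00003051757812), (16.12761688232422, 23.08462905883789), 71.56504821777344)
knob 38 [ 0.522 -0.155  0.193] [[ 0.51  -0.163  0.178]
 [ 0.539 -0.144  0.205]] 255.28947368421052 189.52631578947367
canopy 491 [[ 0.506 -0.193  0.318]
 [ 0.599 -0.157  0.33 ]
 [ 0.697 -0.108  0.337]] ((602.5407104492188, -150.21571350097656), (89.08122253417969, 195.8166961669922), 89.74422454833984)
mill 295 [[0.606, 0.142, 0.116], [0.648, 0.203, 0.722], [0.687, 0.257, 0.759]]
pot 63 [[0.449, 0.117, 0.022], [0.48, 0.165, 0.041], [0.51, 0.18, 0.054]]
tub 723 [[0.398, -0.59, 0.034], [0.44, -0.566, 0.127], [0.491, -0.498, 0.139]]
glass 2029 [[0.57, -0.529, 0.038], [0.637, -0.496, 0.795], [0.678, -0.417, 1.1]]
```

Cylinder fits give the left tin r = 30 mm in both views and a top at z ≈ 0.176. The right tin's top is 16 mm lower. So the thick tin is in the LEFT lane and the stick goes towards +y. The knob is at about (0.523, -0.155, 0.188), which puts the rack origin at (0.570, -0.154) with yaw near 0. The canopy front at x ≈ 0.504 agrees with this.

Next is the tray pose and the tool axes.

```bash
cat >> h.py <<'E'
from scipy.spatial.transform import Rotation as Ro
def need(p,R):
    """shift in current tool axes and turn (deg, tool axes) to reach world TCP p and rotation R"""
    s=ctrl.get_state();R0=Ro.from_rotvec(s["tool_rot"]).as_matrix()
    return (R0.T@(np.array(p)-s["position"])).round(4),np.degrees(Ro.from_matrix(R0.T@R).as_rotvec()).round(2)
def tool(zdir,ydir):
    z=np.array(zdir,float);z/=np.linalg.norm(z);y=np.array(ydir,float);y-=z*(y@z);y/=np.linalg.norm(y)
    return np.c_[np.cross(y,z),y,z]
E
python3 - <<'E'
from h import *
print(Ro.from_rotvec(ctrl.get_state()["tool_rot"]).as_matrix().round(3))
for n in("scene","side"):
    c=ctrl.camera_info(n);i=cv2.imread(f"pics/{n}0.png");d=np.load(f"pics/{n}0.npy");P=cloud(c,d)
    hsv=cv2.cvtColor(i,cv2.COLOR_BGR2HSV);x,y,z=[P[...,k] for k in range(3)]
    b=(hsv[...,0]>95)&(hsv[...,0]<125)&(hsv[...,1]>60)&(abs(z)<.04)&(abs(x-.45)<.15)&(abs(y-.37)<.17)
    k=cv2.dilate(b.astype(np.uint8),np.ones((7,7)))>0
    m=k&((z>.008)|b)&(abs(x-.45)<.12)&(z<.04)
    for mm in(b,m,k&(z>.014)&(z<.04)):
        q=P[mm];print(n,len(q),cv2.minAreaRect((q[:,:2]*1000).astype(np.float32)),np.percentile(q,[1,99],axis=0).round(3).tolist())
    # white rim hull cast to rim plane z=.023
    w=k&(hsv[...,1]<45)&(hsv[...,2]>185)|b
    v,u=np.where(w);h=cv2.convexHull(np.c_[u,v].astype(np.float32))[:,0]
    o=-c["R"].T@c["t"];r=unproj(c,h,np.ones(len(h)))-o;q=o+r*((.023-o[2])/r[:,2])[:,None]
    print("rim",cv2.minAreaRect((q[:,:2]*1000).astype(np.float32)))
a=.75
print(need([.4,-.154,.3],tool([np.sin(a),0,-np.cos(a)],[0,1,0])));print(need([.4,-.154,.3],tool([np.sin(a),0,-np.cos(a)],[0,-1,0])))
E
```

```text
[[-0.969  0.247 -0.   ]
 [ 0.247  0.969 -0.002]
 [-0.    -0.002 -1.   ]]
scene 549 ((448.7835388183594, 369.59722900390625), (215.85008239746094, 136.32949829101562), 81.30084991455078) [[0.385, 0.277, -0.003], [0.522, 0.473, 0.022]]
scene 737 ((451.8106689453125, 390.2783203125), (277.76959228515625, 150.96754455566406), 82.09121704101562) [[0.369, 0.254, -0.003], [0.527, 0.478, 0.026]]
scene 217 ((448.7073059082031, 367.93853759765625), (232.66102600097656, 150.96754455566406), 82.09121704101562) [[0.367, 0.253, 0.014], [0.531, 0.48, 0.027]]
rim ((446.894287109375, 365.30584716796875), (225.138427734375, 153.833984375), 81.62789916992188)
side 394 ((451.0608215332031, 383.66571044921875), (197.7171173095703, 131.03958129882812), 80.44342803955078) [[0.381, 0.293, -0.005], [0.518, 0.475, 0.026]]
side 519 ((451.2928161621094, 381.7950439453125), (269.92755126953125, 160.74899291992188), 77.34740447998047) [[0.369, 0.256, -0.005], [0.529, 0.493, 0.031]]
side 137 ((449.8477783203125, 364.2917175292969), (233.68580627441406, 148.4578094482422), 80.6179428100586) [[0.366, 0.252, 0.014], [0.531, 0.482, 0.033]]
rim ((449.157958984375, 381.1981201171875), (251.04579162597656, 163.1687469482422), 80.10359954833984)
(array([-0.4256, -0.7   , -0.0772]), array([ -5.46, -42.75, -13.6 ]))
(array([-0.4256, -0.7   , -0.0772]), array([-61.01,   7.79, 154.96]))
```

```bash
python3 -m handwheel '[[0.087,0,0,-0.06,0,0,-7.15],[0.087,0,0,-0.06,0,0,-7.15],[0.087,-0.048,-0.022,-0.01,0,0,0],[0.087,-0.048,-0.022,0,0,0,0],[0.087,-0.048,-0.022,0,0,0,0],[0.087,-0.048,-0.022,0,0,0,0],[0.087,-0.048,-0.022,0,0,0,0],[0.087,-0.048,-0.022,0,0,0,0],[0.05,0,-0.06,0,0,0,0],[0.05,0,-0.06,0,0,0,0],[0.05,0,-0.06,0,0,0,0],[0.05,0,-0.06,0,0,0,0]]'
```

```text
time: 1.6
position: [0.4484, 0.2556, 0.3521]
tool_rot: [-0.001, -3.141, 0.0]
ft_force: [0.6, 0.1, 0.7]
grip_width: 0.636
grip_force: 0.0
```

```bash
python3 -m handwheel '[[0.05,0.02,-0.058,0,0,0,0],[0.05,0.02,-0.058,0,0,0,0],[0.05,0,-0.058,0,0,-8,0],[0.05,0,-0.058,0,0,-8,0],[0.05,0,-0.058,0,0,-8,0],[0.05,0,-0.06,0,0,-8,0],[0.05,0,-0.06,0,0,-8,0],[0.05,0,0,0,0,-3,0],[0.05,0,0,0,0,0,0]]'
python3 - <<'E'
from h import *
s=ctrl.get_state();print(s["position"],s["joint_positions"].round(2) if hasattr(s["joint_positions"],"round") else s["joint_positions"])
c=ctrl.camera_info("wrist");i,d=ctrl.get_image("wrist");P=cloud(c,d);cv2.imwrite("pics/w1.png",i)
x,y,z=[P[...,k] for k in range(3)]
m=(i.max(2)<60)&(z>.15)&(z<.23)&(abs(y+.155)<.04)&(abs(x-.53)<.05);k,l,st,ce=cv2.connectedComponentsWithStats(m.astype(np.uint8))
k=1+np.argmax(st[1:,4]);q=P[l==k];print(st[k],ce[k],np.percentile(q,[2,50,98],axis=0).round(3))
A=np.c_[2*q,np.ones(len(q))];a=np.linalg.lstsq(A,(q**2).sum(1),rcond=None)[0];print("sphere",a[:3],np.sqrt(a[3]+a[:3]@a[:3]))
a=.75;R=tool([np.sin(a),0,-np.cos(a)],[0,1,0]);print(R.round(2),need([.523,-.154,.187],R))
E
```

```text
time: 2.72
position: [0.4594, 0.0322, 0.3118]
tool_rot: [-0.002, 2.903, 0.063]
ft_force: [0.6, -0.2, -0.6]
grip_width: 0.571
grip_force: 0.0
[0.45937721 0.03215177 0.3118304 ] [ 0.07 -0.3  -0.14  1.92 -0.07  1.28  1.51]
[ 60 197  46  33 991] [ 79.23007064 213.33602422] [[ 0.509 -0.156  0.158]
 [ 0.519 -0.141  0.196]
 [ 0.548 -0.13   0.203]]
sphere [ 0.5310636  -0.15098023  0.17819788] 0.025276269067277184
[[-0.73  0.    0.68]
 [ 0.    1.    0.  ]
 [-0.68  0.   -0.73]] (array([-0.0327, -0.1925,  0.1285]), array([  2.35, -29.34,  -0.73]))
```

View pics/w1.png

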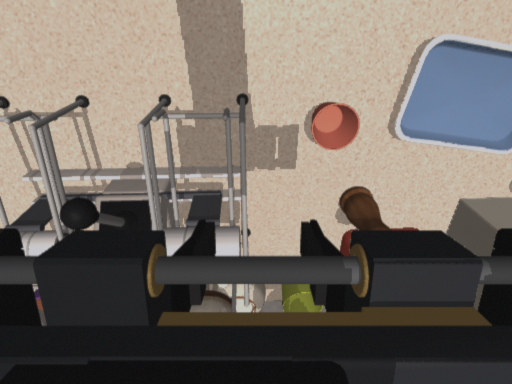

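The wrist view shows the knob at (79,213) with its stem going right, the left lane below it, the pot (335,125), the tray (465,95) and the mill (365,210). Joint 2 is at its limit, so the last rows were cut short. I'll move across in front of the canopy a bit lower, then tilt.

```bash
python3 -m handwheel '[[0.05,0.005,-0.047,0.011,0,0,0],[0.05,0.005,-0.047,0.011,0,0,0],[0.05,0.005,-0.047,0.011,0,0,0],[0.05,0.005,-0.047,0.011,0,0,0],[0.05,0,0,0.012,0,-6,0],[0.05,0,0,0.012,0,-6,0],[0.05,0,0,0.012,0,-6,0],[0.05,0,0,0,0,0,0]]'
python3 - <<'E'
from h import *
s=ctrl.get_state();print(np.round(s["joint_positions"],2))
R=Ro.from_rotvec(s["tool_rot"]).as_matrix();print(R.round(3))
for a in(.6,.7):
  print(need([.523,-.154,.187],tool([np.sin(a),0,-np.cos(a)],[0,1,0])))
E
```

```text
time: 3.78
position: [0.4768, -0.1598, 0.2204]
tool_rot: [0.001, 2.643, 0.078]
ft_force: [-0.8, -0.6, -0.3]
grip_width: 0.575
grip_force: 0.0
[ 0.66 -0.3  -0.16  2.17 -0.42  0.89  2.27]
[[-0.879 -0.014  0.477]
 [ 0.014  0.998  0.055]
 [-0.477  0.056 -0.877]]
(array([-0.0246,  0.0033,  0.0517]), array([ 3.13, -5.88, -0.99]))
(array([-0.0246,  0.0033,  0.0517]), array([  3.08, -11.61,  -1.15]))
```

```bash
python3 -m handwheel '[[0.052,-0.008,0.003,0.01,1.5,-3,-0.5],[0.052,-0.008,0.001,0.012,1.5,-3,-0.5],[0.052,-0.005,0,0.014,0,-3,0],[0.052,0,0,0.014,0,-2,0],[0.052,0,0,0,0,0,0]]'
python3 - <<'E'
from h import *
s=ctrl.get_state();print(np.round(s["joint_positions"],2))
R=Ro.from_rotvec(s["tool_rot"]).as_matrix();print(R.round(3))
a=.67;print(need([.523,-.154,.187],tool([np.sin(a),0,-np.cos(a)],[0,1,0])))
i,d=ctrl.get_image("wrist");cv2.imwrite("pics/w2.png",i)
E
```

```text
time: 4.4
position: [0.5302, -0.1549, 0.1892]
tool_rot: [-0.01, 2.453, 0.011]
ft_force: [0.4, 0.1, 0.1]
grip_width: 0.597
grip_force: 0.0
[ 0.54 -0.27 -0.11  2.3  -0.6   0.55  2.43]
[[-0.772 -0.01   0.635]
 [-0.005  1.     0.011]
 [-0.635  0.005 -0.772]]
(array([ 0.007 ,  0.0009, -0.0029]), array([0.6 , 1.04, 0.26]))
```

View pics/w2.png

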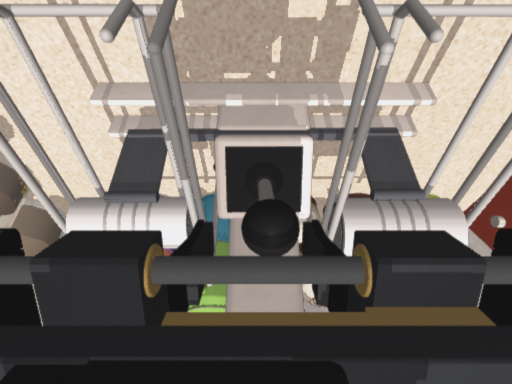

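The wrist view shows the knob at (270,228) between the finger tips at (205,245) and (318,245), with the stem running up to (262,180). The thin tin is at left (130,220) and the thick tin at right (400,220), and thick is visibly fatter. I'll check the knob in depth and then close in.

```bash
cat >> h.py <<'E'
def knob():
    c=ctrl.camera_info("wrist");i,d=ctrl.get_image("wrist");P=cloud(c,d)
    m=(i.max(2)<70)&(P[...,2]>.14)&(P[...,2]<.215)&(P[...,0]>.48)&(P[...,0]<.56)&(abs(P[...,1]+.14)<.06)
    v,u=np.mgrid[:384,:512];m&=(v<250)&(v>195)&(u>225)&(u<320)
    q=P[m];f=lambda p:np.linalg.norm(q-p,axis=1)-.017
    from scipy.optimize import least_squares as LS
    r=LS(f,np.median(q,0)+[.01,0,-.008],loss="soft_l1",f_scale=.002);return r.x.round(4),len(q),np.abs(r.fun).mean()
E
python3 - <<'E'
from h import *
k=knob();print(k);s=ctrl.get_state();R=Ro.from_rotvec(s["tool_rot"]).as_matrix();print((R.T@(k[0]-s["position"])).round(4))
E
```

```text
(array([ 0.5259, -0.1456,  0.1868]), 3007, np.float64(0.002061393253515461))
[0.0065 0.0106 0.0001]
```

Run:
```python
from h import *
c=ctrl.camera_info("wrist");i,d=ctrl.get_image("wrist");P=cloud(c,d);v,u=np.mgrid[:384,:512]
for s,(a,b) in dict(left=(-.125,-.06),right=(-.25,-.19)).items():
  for x0 in(.45,.47,.49,.51,.53,.55):
    q=P[(abs(P[...,0]-x0)<.006)&(P[...,1]>a)&(P[...,1]<b)&(P[...,2]>.08)&(v<225)]
    if len(q): q=q[q[:,2]>q[:,2].max()-.012]; print(s,x0,len(q),np.median(q,0).round(3),q[:,1].min().round(3),q[:,1].max().round(3),q[:,2].max().round(3))
```

```text
left 0.45 294 [ 0.452 -0.089  0.124] -0.093 -0.069 0.132
left 0.47 273 [ 0.47  -0.09   0.127] -0.093 -0.086 0.129
left 0.49 206 [ 0.49 -0.09  0.13] -0.093 -0.086 0.132
left 0.51 164 [ 0.51  -0.09   0.134] -0.093 -0.086 0.136
left 0.53 135 [ 0.53  -0.09   0.137] -0.092 -0.086 0.14
left 0.55 109 [ 0.55  -0.09   0.141] -0.092 -0.086 0.143
right 0.45 303 [ 0.452 -0.208  0.124] -0.228 -0.203 0.131
right 0.47 268 [ 0.47  -0.206  0.126] -0.21 -0.203 0.13
right 0.49 210 [ 0.49  -0.206  0.13 ] -0.21 -0.203 0.133
right 0.51 163 [ 0.51  -0.206  0.134] -0.209 -0.203 0.136
right 0.53 128 [ 0.53  -0.205  0.137] -0.21 -0.203 0.139
right 0.55 107 [ 0.55  -0.205  0.141] -0.209 -0.203 0.143
```

The rail tops are at z ≤ 0.143, so the tips clear them. The rack's centre line is refined to y ≈ -0.148. I'll narrow the fingers round the knob, push left and hold.

```bash
python3 -m handwheel '[[0.052,0.005,0.007,0.006,0,0,0],[0.042,0,0,0,0,0,0],[0.042,0,0,0,0,0,0],[0.042,0,0,0,0,0,0],[0.042,0,0.01,0,0,0,0],[0.042,0,0.01,0,0,0,0],[0.042,0,0.01,0,0,0,0],[0.042,0,0,0,0,0,0]]'
python3 - <<'E'
from h import *
s=ctrl.get_state();print(s["position"],s["ft_force"],s["grip_width"]*87)
c=ctrl.camera_info("side");i,d=ctrl.get_image("side");P=cloud(c,d)
i2,_=ctrl.get_image("wrist");cv2.imwrite("pics/w3.png",i2)
hsv=cv2.cvtColor(i,cv2.COLOR_BGR2HSV)
E
```

```text
time: 5.55
position: [0.5297, -0.1197, 0.182]
tool_rot: [-0.007, 2.451, 0.006]
ft_force: [1.1, -1.4, 0.0]
grip_width: 0.484
grip_force: 0.9
[ 0.52971559 -0.11967875  0.18203313] [ 1.08249798 -1.44441453  0.04472137] 42.13596278703618
```

View pics/w3.png

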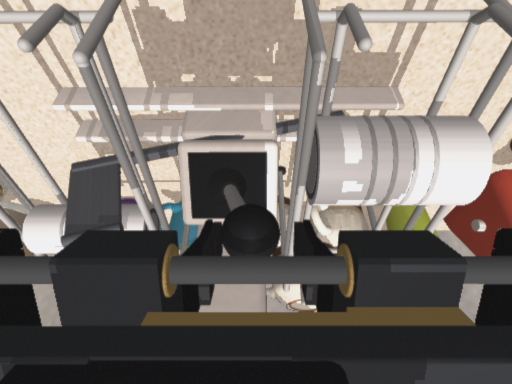

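The wrist view shows the stick over to the left with the knob at (250,230). The left stop is down, the right one is raised, and the thick tin is already rolling forward at (400,160). I'll hold for another second or so and then let the stick return.

```bash
python3 -m handwheel '[[0.042,0,0,0,0,0,0],[0.042,0,0,0,0,0,0],[0.042,0,0,0,0,0,0],[0.042,0,0,0,0,0,0],[0.042,0,0,0,0,0,0],[0.042,0,0,0,0,0,0],[0.042,0,0,0,0,0,0],[0.042,0,0,0,0,0,0],[0.042,0,0,0,0,0,0],[0.042,0,0,0,0,0,0],[0.042,0,0,0,0,0,0]]'
python3 -m handwheel '[[0.042,0,-0.01,0,0,0,0],[0.042,0,-0.01,0,0,0,0],[0.042,0,-0.009,0,0,0,0],[0.055,0,0,0,0,0,0],[0.055,0,0,0,0,0,0],[0.055,0,0,-0.02,0,0,0],[0.055,0,0,-0.03,0,1,0],[0.055,0.01,0,-0.03,0,1,0],[0.055,0,0,0,0,0,0]]'
python3 - <<'E'
from h import *
i2,_=ctrl.get_image("wrist");cv2.imwrite("pics/w4.png",i2)
s=ctrl.get_state();print(np.round(s["joint_positions"],2))
E
```

```text
time: 7.02
position: [0.5297, -0.1206, 0.1822]
tool_rot: [-0.005, 2.45, 0.006]
ft_force: [1.4, -2.8, -1.7]
grip_width: 0.479
grip_force: 1.2
time: 8.15
position: [0.5074, -0.1717, 0.2158]
tool_rot: [-0.006, 2.507, 0.035]
ft_force: [-1.1, 0.2, -0.5]
grip_width: 0.627
grip_force: 0.0
[ 0.86 -0.3  -0.32  2.23 -0.65  0.75  2.49]
```

View pics/w4.png

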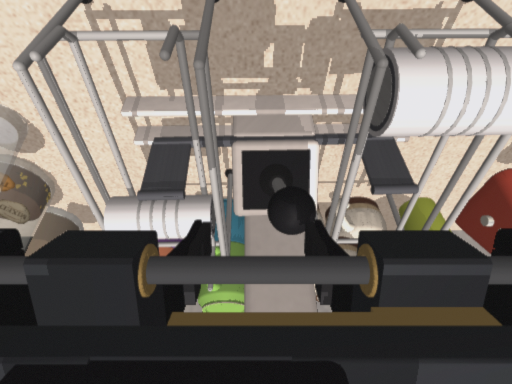

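The stick is back at its centre with the knob at (291,210), the thin tin is behind its stop (155,215), and the thick tin has come to the front (440,90). I'll back out, un-tilting as I go.

```bash
python3 -m handwheel '[[0.07,0.014,0.003,-0.009,0,3,0],[0.07,0.014,0.003,-0.008,0,4,0],[0.08,0.014,0.003,-0.007,0,4.5,0],[0.087,0.014,0.003,-0.005,0,5,0],[0.087,0.014,0.003,-0.005,0,5,0],[0.087,0.014,0.003,-0.004,0,5,0],[0.087,0,0,0,0,0,0]]'
python3 - <<'E'
from h import *
from scipy.optimize import least_squares as LS
s=ctrl.get_state();print(np.round(s["joint_positions"],2))
print(Ro.from_rotvec(s["tool_rot"]).as_matrix().round(3))
q=[]
for n in("scene","side","wrist"):
    c=ctrl.camera_info(n);i,d=ctrl.get_image(n);P=cloud(c,d);hsv=cv2.cvtColor(i,cv2.COLOR_BGR2HSV)
    x,y,z=[P[...,k] for k in range(3)]
    m=(hsv[...,1]<60)&(hsv[...,2]>110)&(abs(y+.033)<.045)&(abs(x-.475)<.05)&(z>.115)&(z<.16)
    p=P[m];print(n,len(p))
    if len(p)<30: continue
    f=lambda a:np.hypot(p[:,0]-a[0],p[:,2]-a[1])-.03
    r=LS(f,[.475,.115],loss="soft_l1",f_scale=.002);print(r.x.round(4),np.abs(r.fun).mean().round(4))
    m=(hsv[...,1]<60)&(hsv[...,2]>110)&(abs(y+.033)<.07)&(abs(x-r.x[0])<.012)&(z>r.x[1]+.015)&(z<.16);print("y",np.percentile(P[m][:,1],[1,99]).round(3),P[m][:,2].max().round(3))
E
```

```text
time: 9.07
position: [0.4192, -0.1523, 0.21]
tool_rot: [-0.032, 2.972, 0.044]
ft_force: [1.3, 0.7, -0.1]
grip_width: 0.994
grip_force: 0.0
[ 0.7  -0.22 -0.29  2.05 -0.17  1.17  2.06]
[[-0.985 -0.024  0.168]
 [-0.019  0.999  0.032]
 [-0.169  0.028 -0.985]]
scene 190
[0.4755 0.1188] 0.002
y [-0.08  0.01] 0.153
side 32
[0.4761 0.1207] 0.002
y [-0.087  0.011] 0.156
wrist 2979
[0.4776 0.1199] 0.0006
y [-0.055 -0.021] 0.151
```

Tin measured at (0.4765, -0.035, 0.120), which agrees across three views and matches the expected catch height. I'll rise, shift over the lane, straighten and turn the gripper.

```bash
python3 -m handwheel '[[0.087,0,0.03,-0.04,0,0,0],[0.087,0,0.03,-0.035,0,5,0],[0.087,-0.01,0.03,0,0,4.7,0],[0.087,-0.01,0.027,0,0,0,0],[0.087,0,0,0,0,0,10],[0.087,0,0,0,0,0,10],[0.087,0,0,0,0,0,10],[0.087,0,0,0,0,0,10],[0.087,0,0,0,0,0,10],[0.087,0,0,0,0,0,10],[0.087,0,0,0,0,0,10],[0.087,0,0,0,0,0,10]]'
python3 - <<'E'
from h import *
s=ctrl.get_state();print(np.round(s["joint_positions"],2))
print(need([.4765,-.035,.20],tool([0,0,-1],[1,0,0])))
E
```

```text
time: 10.72
position: [0.423, -0.0391, 0.2881]
tool_rot: [-1.992, -2.407, -0.033]
ft_force: [-1.0, -0.2, -0.1]
grip_width: 0.999
grip_force: 0.0
[ 0.78 -0.2  -0.62  1.84 -0.14  1.47  0.37]
(array([-0.0083,  0.0528,  0.0882]), array([ 0.15, -1.58, 10.78]))
```

```bash
python3 -m handwheel '[[0.087,0,0,0,0,-1.5,10.6],[0.087,0.002,0.027,0,0,0,0],[0.087,0.002,0.027,0,0,0,0],[0.087,0,0,0.045,0,0,0],[0.087,0,0,0.043,0,0,0],[0.087,0,0,0,0,0,0]]'
python3 - <<'E'
from h import *
from scipy.optimize import least_squares as LS
s=ctrl.get_state();print(np.round(s["joint_positions"],2))
print(need([.4765,-.035,.101],tool([0,0,-1],[1,0,0])))
i,d=ctrl.get_image("wrist");cv2.imwrite("pics/w5.png",i)
E
```

```text
time: 11.48
position: [0.4746, -0.0343, 0.1975]
tool_rot: [-2.207, -2.228, 0.001]
ft_force: [-0.0, 0.5, 0.7]
grip_width: 1.004
grip_force: 0.0
[ 0.77 -0.01 -0.74  1.88 -0.01  1.28  0.04]
(array([-0.001 ,  0.0023,  0.0965]), array([-0.24, -0.18,  0.54]))
```

View pics/w5.png

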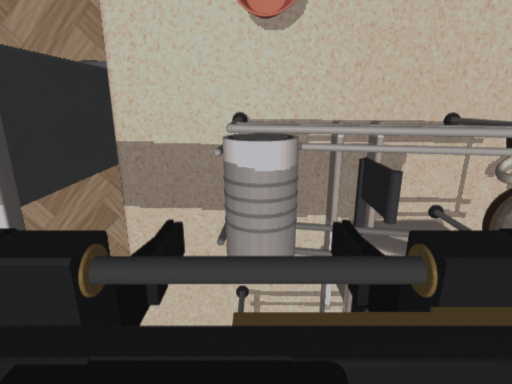

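The tin (262,195) lies between the finger tips (165,240 and 350,240), with the upturned ends either side of the front finger's path. I'll descend.

```bash
python3 -m handwheel '[[0.087,-0.001,0.002,0.025,0,0,0.5],[0.087,0,0,0.025,0,0,0],[0.087,0,0,0.023,0,0,0],[0.087,0,0,0.023,0,0,0],[0.087,0,0,0,0,0,0]]'
```

```text
time: 12.15
position: [0.4798, -0.0355, 0.1053]
tool_rot: [2.221, 2.221, 0.004]
ft_force: [0.5, 1.0, 0.1]
grip_width: 1.0
grip_force: 0.0
```

```bash
python3 -m handwheel '[[0.087,0,-0.003,0.004,0,0,0],[0.05,0,0,0,0,0,0],[0.05,0,0,0,0,0,0],[0.05,0,0,0,0,0,0],[0.05,0,0,0,0,0,0],[0.05,0,0,0,0,0,0],[0.05,0,0,0,0,0,0]]' 25
python3 -m handwheel '[[0.05,0,0.001,-0.01,0,0,0],[0.05,0,0.001,-0.015,0,0,0],[0.05,0,0,-0.02,0,0,0],[0.05,0,0,-0.02,0,0,0],[0.05,0,0,0,0,0,0]]' 25
```

```text
time: 13.02
position: [0.4767, -0.0354, 0.1008]
tool_rot: [2.221, 2.221, 0.004]
ft_force: [-1.1, -1.3, 1.5]
grip_width: 0.681
grip_force: 25.0
time: 13.65
position: [0.4796, -0.0354, 0.1675]
tool_rot: [2.218, 2.22, 0.006]
ft_force: [0.1, 0.0, -3.5]
grip_width: 0.687
grip_force: 25.0
```

```bash
python3 -m handwheel '[[0.05,0,0,-0.04,0,0,0],[0.05,0,0,-0.05,0,0,0],[0.05,0.04,-0.003,0,0,0,0],[0.05,0.057,-0.005,0,0,0,0],[0.05,0.057,-0.005,0,0,0,0],[0.05,0.057,-0.005,0,0,0,0],[0.05,0.057,-0.005,0,0,0,0],[0.05,0.057,-0.005,0,0,0,0],[0.05,0.045,-0.004,0,0,0,0],[0.05,0.03,0,0,0,0,4],[0.05,0,0,0,0,0,4.5],[0.05,0,0,0,0,0,0]]'
python3 - <<'E'
from h import *
s=ctrl.get_state();print(np.round(s["joint_positions"],2))
a=np.radians(8.5)
print(need([.448,.366,.10],tool([0,0,-1],[np.cos(a),-np.sin(a),0])))
c=ctrl.camera_info("wrist");i,d=ctrl.get_image("wrist");cv2.imwrite("pics/w6.png",i)
hsv=cv2.cvtColor(i,cv2.COLOR_BGR2HSV);P=cloud(c,d);z=P[...,2]
b=(hsv[...,0]>95)&(hsv[...,0]<125)&(hsv[...,1]>60)&(abs(z)<.03)
fl=P[b];print("blue",np.percentile(fl,[1,99],axis=0).round(3),np.median(fl[:,2]).round(4),cv2.minAreaRect((fl[:,:2]*1000).astype(np.float32)))
r=P[(z>.015)&(z<.03)&(abs(P[...,0]-.45)<.11)&(abs(P[...,1]-.37)<.14)];print(cv2.minAreaRect((r[:,:2]*1000).astype(np.float32)),np.percentile(r,[1,99],axis=0).round(3))
E
```

```text
time: 15.15
position: [0.4454, 0.3644, 0.2552]
tool_rot: [-2.377, -2.053, -0.001]
ft_force: [-0.1, -0.5, -2.4]
grip_width: 0.684
grip_force: 25.0
[ 0.16  0.3  -1.08  1.57  0.27  1.43 -1.08]
(array([0.0019, 0.0023, 0.1552]), array([ 0.  , -0.04,  0.13]))
blue [[0.392 0.373 0.   ]
 [0.526 0.471 0.021]] 0.0026 ((459.8473815917969, 422.4402160644531), (92.41993713378906, 135.6728057861328), 81.1989517211914)
((460.237060546875, 424.5894775390625), (101.66606903076172, 150.45555114746094), 81.3532943725586) [[0.382 0.369 0.015]
 [0.535 0.48  0.025]]
```

View pics/w6.png

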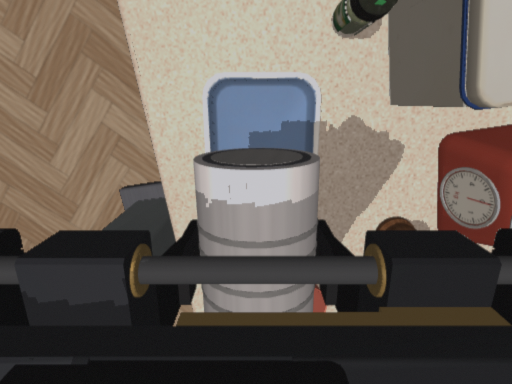

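The view shows the tin (257,230) held above the tray, whose far edge (262,75) is parallel to the fingers. The rim fit gives the tray centre as (0.451, 0.366), in agreement with the earlier measurement. I'll lower the tin.

```bash
python3 -m handwheel '[[0.05,0.002,0.005,0.045,0,0,0],[0.05,0,0,0.05,0,0,0],[0.05,0,0,0.05,0,0,0],[0.05,0,0,0.04,0,0,0],[0.05,0,0,0.025,0,0,0],[0.05,0,0,0.012,0,0,0],[0.05,0,0,0,0,0,0],[0.05,0,0,0,0,0,0]]'
```

```text
time: 16.2
position: [0.4525, 0.3667, 0.0355]
tool_rot: [2.379, 2.051, 0.007]
ft_force: [0.7, -0.6, -2.5]
grip_width: 0.687
grip_force: 25.0
```

```bash
python3 -m handwheel '[[0.05,0,0,0.006,0,0,0],[0.05,0,0,0.005,0,0,0],[0.05,0,0,0.004,0,0,0],[0.05,0,0,0,0,0,0],[0.05,0,0,0,0,0,0]]'
python3 -m handwheel '[[0.05,0,0,0.002,0,0,0],[0.05,0,0,0,0,0,0]]'
```

```text
time: 16.82
position: [0.4517, 0.3662, 0.0193]
tool_rot: [-2.379, -2.051, -0.004]
ft_force: [0.0, -0.7, -2.8]
grip_width: 0.684
grip_force: 25.0
time: 17.08
position: [0.4516, 0.366, 0.0171]
tool_rot: [-2.379, -2.051, -0.003]
ft_force: [-0.3, -0.0, -3.3]
grip_width: 0.683
grip_force: 25.0
```

```bash
python3 -m handwheel '[[0.05,0,0,0.0015,0,0,0],[0.05,0,0,0,0,0,0]]'
python3 -m handwheel '[[0.05,0,0,0.0015,0,0,0],[0.05,0,0,0,0,0,0]]'
```

```text
time: 17.32
position: [0.4516, 0.366, 0.0156]
tool_rot: [-2.379, -2.051, -0.004]
ft_force: [-0.2, -0.0, -2.3]
grip_width: 0.684
grip_force: 25.0
time: 17.58
position: [0.4517, 0.3658, 0.0145]
tool_rot: [2.379, 2.051, 0.003]
ft_force: [-1.0, -2.2, 0.8]
grip_width: 0.686
grip_force: 25.0
```

The weight has come off, so the tin is on the tray floor. I'll release gently.

```bash
python3 -m handwheel '[[0.059,0,0,0,0,0,0],[0.061,0,0,0,0,0,0],[0.063,0,0,0,0,0,0],[0.066,0,0,0,0,0,0],[0.069,0,0,0,0,0,0],[0.072,0,0,0,0,0,0],[0.074,0,0,0,0,0,0],[0.074,0,0,0,0,0,0]]' 3
python3 -m handwheel '[[0.074,0,0,-0.01,0,0,0],[0.074,0,0,-0.015,0,0,0],[0.074,0,0,-0.03,0,0,0],[0.074,0,0,-0.05,0,0,0],[0.074,0,0,-0.05,0,0,0],[0.074,0,0,-0.05,0,0,0],[0.074,0,0,0,0,0,0],[0.074,0,0,0,0,0,0]]'
python3 - <<'E'
from h import *
i,d=ctrl.get_image("scene");cv2.imwrite("pics/s9.png",cv2.resize(i[120:345,130:400],None,fx=2.9,fy=2.6))
E
```

```text
time: 18.58
position: [0.4516, 0.3661, 0.0142]
tool_rot: [-2.379, -2.051, -0.004]
ft_force: [-0.5, -0.1, -0.0]
grip_width: 0.845
grip_force: 0.1
time: 19.58
position: [0.4513, 0.3656, 0.2196]
tool_rot: [2.379, 2.051, 0.005]
ft_force: [0.1, -0.0, -0.9]
grip_width: 0.849
grip_force: 0.0
```

View pics/s9.png

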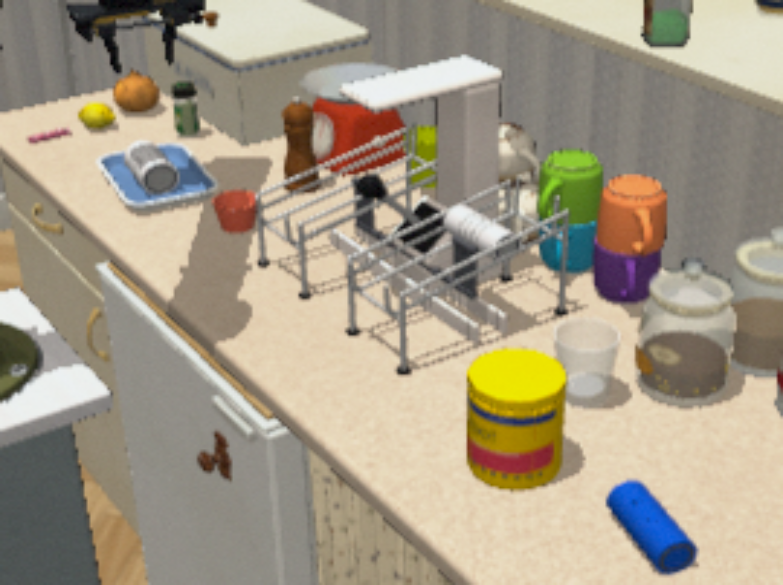

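The crop shows the thick tin lying in the tray (152,167) and the thin tin behind its stop (478,228). The stick is centred (370,187). The mill, pot, tub and glass are all standing in place, and the gripper is clear. I'll hand the job in.

```bash
python3 -c "
from bench import ctrl
print(ctrl.close_job())"
```

```text
the job is handed in; nothing more can be done
None
```

The thick tin from the left lane is lying in the enamel tray and the job is handed in. The stick is back at centre, the thin tin is still behind its stop, the mill, tub, pot and glass are standing where they were, and it took about 20 s of the 64 s allowed.

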